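Fetch the flux bottle from behind the spray cans

ROBOT

A 6-joint arm with a two-finger parallel gripper is mounted at the origin on the work surface. World frame = base frame: x ahead of the robot, y to its left, z up, the work surface at z = 0. Lengths are in mm, angles in degrees, forces in N, time in s.
With the tool pointing down it reaches from about 250 to 725 mm from the base axis. Payload 4 kg.
Tool frame: the origin (TCP) lies midway between the tips of the shut fingers; the grasp point (between the pads) lies 19 mm behind it; z points along the fingers, y is the line along which they close (so a half turn about z gives the same grasp; the last joint's range is limited). The gripper opens to 85 mm and grips with 20 to 120 N. Pads are 22 mm wide; open, the fingers measure 114 mm over their backs; the gripper's body (76 mm by 85 mm) begins 54 mm behind the grasp point. The pads swing forward as they close: fully open they stand 13 mm farther back than shut.
Start: joints at [-74.485, 13.785, 0.286, 76.501, 0, 90], TCP at [133.749, -481.779, 231.306] pointing down, gripper open.
Joint ranges: [-155.79, 155.79], [-60.16, 107.12], [-62.33, 73.08], [-114, 123.19], [-81.49, 82.49], [-180, 180]. Speed limits (degrees/s): [159.86, 159.86, 180, 180, 180, 180].

INTERFACE

Orientations are given as a 3x3 rotation matrix whose columns are the frame's x, y, z axes.
In Python, from rig import * gives the robot as it stands.
- The arm moves only by the tool play_rows, never from a script. Its argument "targets" is a list of rows, each a list of 2 entries, a list of its own where there are three numbers: the shift along the tool's x, y, z each as a share of 0.5 m, from -1 to 1, then the turn, a rotation vector about the tool's x, y, z each as a share of 180 degrees, from -1 to 1. In form: [[[x, y, z], [rx, ry, rz]], ...]. A call has 1 to 10 rows; each row is the pose to reach, as a shift and turn from the pose commanded when the call began, along the tool's axes at that moment, turning the shorter way round; what a row does not reach only later rows make up. A row lasts 1/8 s, in which the tool goes at most 62.5 mm and 10.7 degrees, less where a joint would pass 70% of its speed; a pose out of reach is approached as far as the arm can. A call with a number of a shift or a turn outside -1 to 1 is refused whole. A call with a gripper value outside its range is refused whole. "jaw" is the opening, from 0 (shut) to 1 (fully open), set as the call begins (left out, the last holds). The fingers move at their own pace and stop on an object; "grip_force" is the grip in N (left out, the last holds). Time passes only in rows, so rows that repeat a pose let the fingers close. It gives the time, the measured TCP pose, the force, the opening and the grip force at its end, in the units of the state.
- state(): the state, without advancing time (a new reading comes with each control period).
- get_image(name): name is "side" or "top" or "wrist"; returns the picture (480x640x3 uint8, red, green, blue); there is no depth.
- camera_model(name): a dict with "fovy" (degrees; the focal length in pixels is half the picture's height over the tangent of half this angle, whatever the lens; pixels are square), "cx", "cy" (the principal point, pixels), "distortion" ([k1, k2, p1, p2, k3] as OpenCV has them; the pictures are not rectified), "extrinsics" (4x4, takes a point from camera to world coordinates); the wrist camera has in their place "hand_eye" (4x4, takes a point from camera to tool coordinates, whose origin is the TCP and whose axes are the flange's). Camera axes: x right, y up, looking along -z (the intrinsics and any distortion apply to the point x, -y, -z); pixel columns grow to the right and rows downward; lengths in mm; the calibration is good to about 2 mm. A picture is of the moment at which its call begins: read the wrist's pose just before it. camera_model takes no time and is no camera call.
- sign_off(): hands the job in; it is judged then, once.
The state is a dict: "t": time; "joints": joint angles; "qd": joint speeds; "effort": joint torques, N m; "tcp_pos": TCP position; "tool_rot": TCP orientation; "wrist_force": force on the tool from outside, world axes, zero at the start; "ft_torque": the same for the moment, N m; "width": finger opening in mm; "grasp_force": force on a finger pad.
Only numpy, scipy, OpenCV 4.12 (cv2) and the standard library are available. Lean on these libraries where they do the work, as an engineer would, in place of code of your own. Each camera call takes 0.05 s, during which the arm holds its last target. There are 200 camera calls.

TASK

I need the flux, the little bottle with the green cap, out of the back row of the chemicals caddy, and the three spray cans in front leave no room for the hand. Lift all three cans out and stand them on the steel tray, then fetch the green-capped bottle and stand it in the white dish, and after that put each can back in the compartment it came from. Set things down upright rather than dropping them, knock nothing over, and leave the other three bottles in their holes.

Things in the scene. Friction and masses are not known exactly. Their poses are not given: they have to be found in the camera images.
- caddy: dark grey bench caddy, fixed, 96 mm (x) by 165 mm (y). Origin: centre of underside; x runs from cans (front) to bottles (rear). Front: 3 compartments 51 mm square at x -19.5, y -54, 0, 54 mm, floor 4 mm up, walls 14 mm high, 3 thick. Rear: block 30 mm high with 4 holes 29 mm wide, floor 5 mm up, at x 27, y -54, -18, 18, 54 mm; bottles are 10 mm apart: fingers fit only along x.
- can_red: red pocket spray can with a red cap, loose, upright: body 35 mm diameter, straight up to 122 mm, cap 29 mm diameter on top, 145 mm tall in all, about 0.11 kg. Origin at the centre of its underside, z up its axis. Starts in one of the three front compartments of the caddy, which one varies.
- can_blue: blue pocket spray can with a blue cap, loose, upright: body 35 mm diameter, straight up to 122 mm, cap 29 mm diameter on top, 145 mm tall in all, about 0.11 kg. Origin at the centre of its underside, z up its axis. Starts in one of the three front compartments of the caddy, which one varies.
- can_yellow: yellow pocket spray can with a yellow cap, loose, upright: body 35 mm diameter, straight up to 122 mm, cap 29 mm diameter on top, 145 mm tall in all, about 0.11 kg. Origin at the centre of its underside, z up its axis. Starts in one of the three front compartments of the caddy, which one varies.
- bottle_green: small white plastic bottle with green cap and label, loose, upright: body 26 mm diameter, straight up to 48 mm, cap 19 mm diameter, 68 mm tall in all, 30 g. Origin at the centre of its underside, z up its axis. The wanted flux bottle. Starts in one of the four holes of the caddy's rear block, always one of the two middle ones.
- bottle_black: small white plastic bottle with black cap and label, loose, upright: body 26 mm diameter, straight up to 48 mm, cap 19 mm diameter, 68 mm tall in all, 30 g. Origin at the centre of its underside, z up its axis. Starts in one of the four holes of the caddy's rear block (a middle one); stays there.
- bottle_white: small white plastic bottle with white cap and label, loose, upright: body 26 mm diameter, straight up to 48 mm, cap 19 mm diameter, 68 mm tall in all, 30 g. Origin at the centre of its underside, z up its axis. Starts in one of the four holes of the caddy's rear block (an end one); stays there.
- bottle_orange: small white plastic bottle with orange cap and label, loose, upright: body 26 mm diameter, straight up to 48 mm, cap 19 mm diameter, 68 mm tall in all, 30 g. Origin at the centre of its underside, z up its axis. Starts in one of the four holes of the caddy's rear block (an end one); stays there.
- tray: empty stainless steel tray, fixed, 240 mm (its x) by 110 mm (its y), rim 16 mm high, 3 mm walls, floor 3 mm above the table. Origin at the centre of its underside. The side area for the cans. It lies to the left or to the right of the caddy.
- dish: small round white ceramic drip dish, fixed, 62 mm across at the rim, 10 mm high, about 46 mm across the inner floor, which is 4 mm above the table. Origin at the centre of its underside. It lies on the other side of the caddy from the tray.
Mind the look-alikes: they are no part of the job. Of the things that look like the dish, the middle-sized one is meant. Leave any yellow look-alike of the bottle_green alone.

How it is judged (in metres and radians):
On the way, in this order (a step that is already met when the one before it is completed fails the run):
1. all three cans stand upright on the tray, let go (x of can_red in the frame of tray between -0.103 and 0.103 m and y of can_red in the frame of tray between -0.038 and 0.038 m and z of each of can_red, can_blue, can_yellow in the frame of tray below 0.008 m and angle between each of can_red, can_blue, can_yellow's own z axis and vertical below 0.1 rad and x of can_blue in the frame of tray between -0.103 and 0.103 m and y of can_blue in the frame of tray between -0.038 and 0.038 m and x of can_yellow in the frame of tray between -0.103 and 0.103 m and y of can_yellow in the frame of tray between -0.038 and 0.038 m and contact force between the fingers and can_red below 0.2 N and linear speed of each of can_red, can_blue, can_yellow below 0.03 m/s and contact force between the fingers and can_blue below 0.2 N and contact force between the fingers and can_yellow below 0.2 N), for 0.2 s.
2. the green-capped bottle stands in the dish, let go, while the cans are still on the tray (horizontal distance between bottle_green and dish below 0.018 m and z of bottle_green in the frame of dish below 0.008 m and angle between each of bottle_green, can_red, can_blue, can_yellow's own z axis and vertical below 0.1 rad and contact force between the fingers and bottle_green below 0.2 N and linear speed of bottle_green below 0.03 m/s and x of can_red in the frame of tray between -0.103 and 0.103 m and y of can_red in the frame of tray between -0.038 and 0.038 m and z of each of can_red, can_blue, can_yellow in the frame of tray below 0.008 m and x of can_blue in the frame of tray between -0.103 and 0.103 m and y of can_blue in the frame of tray between -0.038 and 0.038 m and x of can_yellow in the frame of tray between -0.103 and 0.103 m and y of can_yellow in the frame of tray between -0.038 and 0.038 m), for 0.2 s.
At the end, for the whole second after the job is handed in: Green-capped bottle upright on the dish floor (within 18 mm of its centre); each can upright on the floor of the compartment it started in (within 20 mm of where it stood); the other three bottles in their holes (moved under 10 mm, lean under 0.2 rad); all released and at rest (horizontal distance between bottle_green and dish below 0.018 m and z of bottle_green in the frame of dish below 0.008 m and angle between each of bottle_green, can_red, can_blue, can_yellow's own z axis and vertical below 0.1 rad and contact force between the fingers and bottle_green below 0.2 N and linear speed of each of bottle_green, can_red, can_blue, can_yellow below 0.03 m/s and distance of each of can_red, can_blue, can_yellow from where it was at the start of the episode below 0.02 m and z of each of can_red, can_blue, can_yellow in the frame of caddy below 0.008 m and contact force between the fingers and can_red below 0.2 N and contact force between the fingers and can_blue below 0.2 N and contact force between the fingers and can_yellow below 0.2 N and distance of each of bottle_black, bottle_white, bottle_orange from where it was at the start of the episode below 0.01 m and angle between each of bottle_black, bottle_white, bottle_orange's own z axis and vertical below 0.2 rad); the robot touches nothing.
It fails at once if a can or a bottle is knocked over (leans more than 0.8 rad) (angle between any of can_red, can_blue, can_yellow, bottle_green, bottle_black, bottle_white, bottle_orange's own z axis and vertical above 0.8 rad).
It fails at once if another bottle is pulled from its hole (moves more than 25 mm) (distance of any of bottle_black, bottle_white, bottle_orange from where it was at the start of the episode above 0.025 m).
It fails at once if a can or the green-capped bottle is dropped from more than about 4 cm (falls free, faster than 0.9 m/s) ((linear speed of can_red above 0.9 m/s and contact force between can_red and anything else below 0.05 N) or (linear speed of can_blue above 0.9 m/s and contact force between can_blue and anything else below 0.05 N) or (linear speed of can_yellow above 0.9 m/s and contact force between can_yellow and anything else below 0.05 N) or (linear speed of bottle_green above 0.9 m/s and contact force between bottle_green and anything else below 0.05 N)).
It also fails if it takes over 133 s, if anything falls off the work surface, if the arm or the gripper's body presses on something with over 40 N, if the wrist force passes 120 N, or if a joint passes its speed limit or range.

## Working session

There is one attempt and no reset: what is moved stays moved. The work goes in short steps, Python scripts to look and compute and a tool call to move; the robot and the scene stay as the last step left them, time stands still between calls to the robot, and variables do not carry over. Pictures are saved under pics/ and viewed, at most 14 in all, crops included, and the job is handed in when it is done.

Besides the shell and the picture viewer there is one more tool, called as a command line: name --argument value ..., lists and objects as JSON in quotes. play_rows: Moves the arm, as the interface text tells. Shift numbers are shares of 0.5 m and turn numbers shares of 180 degrees, none past 1 either way. Its arguments: {"type":"object","properties":{"targets":{"type":"array","items":{"type":"array"}},"jaw":{"type":"number"},"grip_force":{"type":"number"}},"required":["targets"]}

```bash
mkdir -p pics; ls
python3 - <<'E'
from rig import *
import cv2,numpy as np
for n in("top","side"):
    cv2.imwrite(f"pics/{n}0.png",get_image(n)[:,:,::-1]); m=camera_model(n)
    print(n,m["fovy"],m["cx"],m["cy"],m["distortion"]);print(np.round(m["extrinsics"],3).tolist())
m=camera_model("wrist");print(m)
s=state();print(s)
E
```

```text
pics
top 43.99190724229094 323.86916783038384 244.92575098821737 [-0.15113203  0.          0.          0.          0.        ]
[[0.012, 0.996, -0.092, 435.868], [-1.0, 0.012, 0.007, 2.286], [0.008, 0.092, 0.996, 1309.928], [0.0, 0.0, 0.0, 1.0]]
side 48.15093564185511 330.4519523437801 239.23779056218962 [-0.02849145  0.          0.          0.          0.        ]
[[0.973, -0.166, 0.16, 673.66], [0.23, 0.738, -0.635, -563.567], [-0.013, 0.654, 0.756, 751.568], [0.0, 0.0, 0.0, 1.0]]
{'fovy': 68.96170800024449, 'cx': 323.3421522975556, 'cy': 243.71204886647342, 'distortion': array([0.02003423, 0.        , 0.        , 0.        , 0.        ]), 'hand_eye': array([[ 6.31087574e-04,  9.65927200e-01,  2.58813148e-01,
         6.46662969e+01],
       [ 9.99999277e-01, -8.74463440e-04,  8.25232048e-04,
        -1.34035798e+00],
       [ 1.02343672e-03,  2.58812440e-01, -9.65927054e-01,
        -1.42876237e+02],
       [ 0.00000000e+00,  0.00000000e+00,  0.00000000e+00,
         1.00000000e+00]])}
{'t': 0.1, 'joints': array([-7.44846618e+01,  1.38268057e+01,  2.22730227e-01,  7.65021787e+01,
       -8.30603658e-04,  9.00011853e+01]), 'qd': array([-0.16127235, -0.00602578,  0.08458385,  0.0975684 ,  0.09948676,
        0.06911977]), 'effort': array([-1.86574466e-04, -3.73136115e+01,  2.53010827e+01,  1.08805686e-02,
       -6.24664608e-05, -8.28747119e-06]), 'tcp_pos': array([ 133.59473885, -481.24322145,  230.52000518]), 'tool_rot': array([[ 9.63564405e-01,  2.67475939e-01, -5.10035931e-04],
       [ 2.67476424e-01, -9.63562755e-01,  1.78302587e-03],
       [-1.45351077e-05, -1.85448285e-03, -9.99998280e-01]]), 'wrist_force': array([-0.15099771, -0.52270152,  0.36220406]), 'ft_torque': array([ 0.0420073 , -0.00889122, -0.07181936]), 'grasp_force': 0.0, 'width': 85.22070216769282}
```

View pics/top0.png

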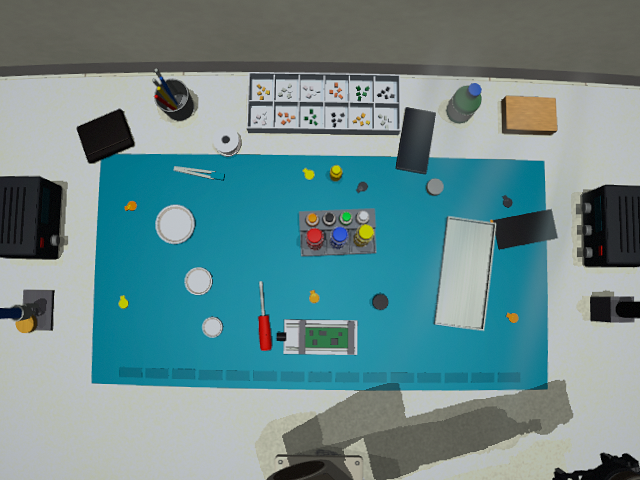

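View pics/side0.png

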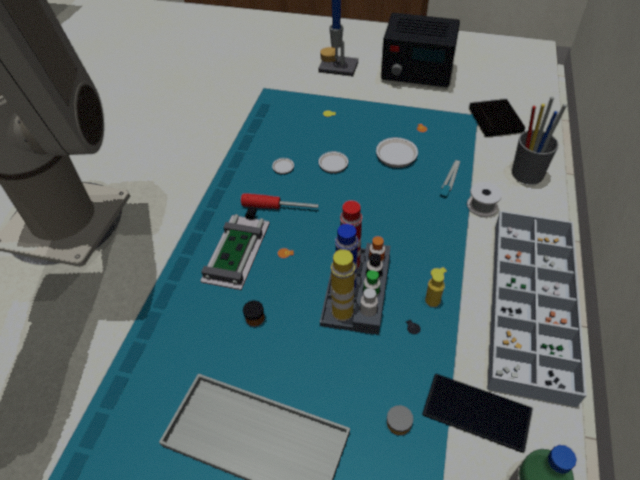

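Top view: the red, blue and yellow cans are at (315,237), (340,236) and (366,233). The bottle caps are orange (312,218), black (329,218), green (346,217) and white (363,216). The tray is at (466,273).

- **Dish look-alikes:** (175,224) is large, (198,281) is middle-sized and (212,327) is small. I choose (198,281).
- **Bottle look-alikes:** the yellow bottle at (336,172) and the big green bottle at (467,103) are out. I choose the green cap at (346,217), which is at (373,278) in the side view.

```bash
cat > h.py <<'E'
from rig import *
import cv2,numpy as np
def ray(name,px,pose=None):
    m=camera_model(name); f=240/np.tan(np.radians(m["fovy"]/2))
    K=np.array([[f,0,m["cx"]],[0,f,m["cy"]],[0,0,1]])
    u=cv2.undistortPoints(np.array(px,float).reshape(-1,1,2),K,np.array(m["distortion"])).reshape(-1,2)
    d=np.c_[u[:,0],-u[:,1],-np.ones(len(u))]
    if name=="wrist":
        T=np.eye(4);T[:3,:3]=pose["tool_rot"];T[:3,3]=pose["tcp_pos"];T=T@m["hand_eye"]
    else: T=m["extrinsics"]
    return T[:3,3],d@T[:3,:3].T
def plane(name,px,z,pose=None):
    o,d=ray(name,px,pose); return o+d*((z-o[2])/d[:,2])[:,None]
def tri(rays):
    A=np.zeros((3,3));b=np.zeros(3);P=[]
    for o,d in rays:
        d=d/np.linalg.norm(d);M=np.eye(3)-np.outer(d,d);A+=M;b+=M@o;P.append((M,o))
    x=np.linalg.solve(A,b);return x,max(np.linalg.norm(M@(x-o)) for M,o in P)
def blobs(mask,amin=15):
    n,l,s,c=cv2.connectedComponentsWithStats(mask.astype(np.uint8))
    return [(s[i,4],np.round(c[i],1),s[i,:4],l==i) for i in range(1,n) if s[i,4]>=amin]
COL={"red":((172,150,60),(5,255,255)),"blue":((112,150,60),(128,255,255)),"yellow":((22,120,90),(34,255,255)),"green":((50,120,60),(75,255,255)),"orange":((7,130,90),(18,255,255))}
def cmask(img,c):
    h=cv2.cvtColor(img,cv2.COLOR_RGB2HSV);lo,hi=COL[c]
    if lo[0]>hi[0]: return cv2.inRange(h,lo,(180,255,255))|cv2.inRange(h,(0,)+lo[1:],hi)
    return cv2.inRange(h,lo,hi)
E
python3 - <<'E'
from h import *
im={n:get_image(n) for n in("top","side")}
roi={"top":(295,205,380,260),"side":(315,195,400,335)}
for n,(x0,y0,x1,y1) in roi.items():
    for c in COL:
        m=cmask(im[n],c)>0;r=np.zeros_like(m);r[y0:y1,x0:x1]=m[y0:y1,x0:x1]
        for b in blobs(r): print(n,c,b[0],b[1],b[2])
# white dishes & tray
def whites(n,roi):
    h=cv2.cvtColor(im[n],cv2.COLOR_RGB2HSV); m=(h[:,:,1]<70)&(h[:,:,2]>110)
    r=np.zeros_like(m);x0,y0,x1,y1=roi;r[y0:y1,x0:x1]=m[y0:y1,x0:x1];return blobs(r,60)
for n,roi in(("top",(180,260,220,300)),("side",(310,145,355,178))):
    for b in whites(n,roi):
        k=max(cv2.findContours(b[3].astype(np.uint8),0,1)[0],key=len)
        e=cv2.fitEllipse(cv2.convexHull(k)); print(n,"dish",b[0],e)
        if n=="top": print(plane(n,[e[0]],10))
d=[]
for b in whites("top",(425,205,500,340)):
    k=max(cv2.findContours(b[3].astype(np.uint8),0,1)[0],key=len)
    bx=cv2.boxPoints(cv2.minAreaRect(k));print("tray",b[0],bx.tolist(),plane("top",bx,16).round(1).tolist())
t=cv2.resize(im["top"][195:270,285:390],None,fx=6,fy=6,interpolation=cv2.INTER_CUBIC)
s=cv2.resize(im["side"][190:335,300:420],None,fx=4,fy=4,interpolation=cv2.INTER_CUBIC)[:450]
cv2.imwrite("pics/c1.png",t[:,:,::-1])
E
```

```text
top red 174 [314.2 235.1] [307 228  15  15]
top blue 165 [339.5 233.9] [333 227  14  15]
top yellow 179 [365.7 231.5] [359 224  15  16]
top green 63 [346.  216.2] [342 212   9   9]
side red 264 [351.  209.8] [343 201  17  20]
side blue 225 [346.5 231.3] [338 224  18  17]
side yellow 249 [342.7 257.5] [334 250  19  16]
side green 100 [372.2 275.2] [366 271  13  10]
side orange 76 [377.5 241. ] [373 237  10   9]
top dish 599 ((198.0026092529297, 280.6885070800781), (27.25320053100586, 27.51095962524414), 35.48567199707031)
[[473.87680598 269.24524216  10.        ]]
side dish 461 ((332.9216613769531, 160.947509765625), (19.701845169067383, 29.437280654907227), 89.8526840209961)
tray 5171 [[434.2381896972656, 324.3486022949219], [447.2792053222656, 215.67352294921875], [496.5694274902344, 221.58834838867188], [483.5284118652344, 330.263427734375]] [[384.8, -249.1, 16.0], [624.2, -279.1, 16.0], [612.8, -390.9, 16.0], [372.0, -358.9, 16.0]]
```

View pics/c1.png

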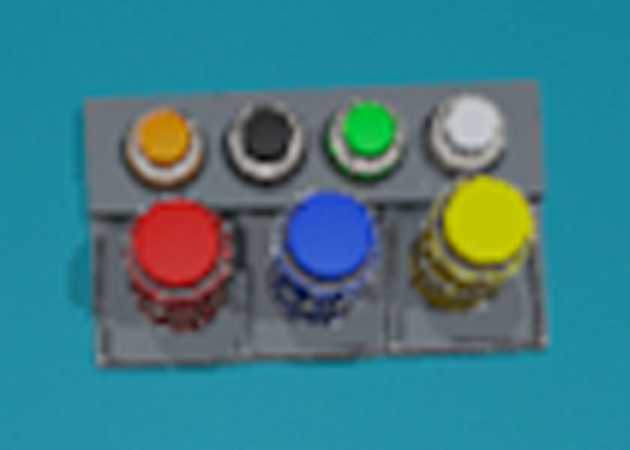

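The crop confirms the order. The caps are orange, black, green (crop 370,128) and white, left to right. The cans in front are red, blue and yellow.

Run:
```python
from h import *
P={"red":((314.2,235.1),(351,209.8)),"blue":((339.5,233.9),(346.5,231.3)),"yellow":((365.7,231.5),(342.7,257.5)),"green":((346,216.2),(372.2,275.2)),"dish":((198,280.7),(332.9,160.9))}
for k,(a,b) in P.items():
    r=[(o,d[0]) for o,d in(ray("top",a and [a]),ray("side",[b]))]
    print(k,tri(r)[0].round(1),round(tri(r)[1],1), plane("top",[a],145 if k in("red","blue","yellow") else 68).round(1)[0])
c=np.array([[85,98],[540,82],[548,346],[100,366]])/6+[285,195]
print(plane("top",c[:2],30).round(1),plane("top",c[2:],14).round(1))
```

```text
red [562.8  13.7 143.5] 0.3 [563.   13.8 145. ]
blue [565.8 -36.  147.7] 0.1 [566.  -36.1 145. ]
yellow [571.2 -87.5 148.7] 0.2 [571.4 -87.9 145. ]
green [611.7 -51.9  72.2] 0.1 [612.3 -52.   68. ]
dish [473.2 268.6  12.4] 0.6 [472.2 257.3  68. ]
[[ 627.1   48.3   30. ]
 [ 635.2 -116.9   30. ]] [[ 540.3 -121.6   14. ]
 [ 531.    41.8   14. ]]
```

play_rows --targets '[[[0.95,-0.5,0],[0,0,-0.414]],[[0.95,-0.5,0],[0,0,-0.414]],[[0.95,-0.5,0],[0,0,-0.414]],[[0.95,-0.5,0],[0,0,-0.414]],[[0.95,-0.5,0],[0,0,-0.414]],[[0.95,-0.5,0],[0,0,-0.414]],[[0.95,-0.5,0],[0,0,-0.414]],[[0.95,-0.5,0],[0,0,-0.414]],[[0.95,-0.5,0],[0,0,-0.414]],[[0.95,-0.5,0],[0,0,-0.414]]]' --jaw 0.75

```text
t: 1.45
tcp_pos: [526.0, -111.7, 230.5]
tool_rot: [[-0.005, 1.0, -0.001], [1.0, 0.005, 0.0], [0.0, -0.001, -1.0]]
wrist_force: [-1.0, -0.8, 0.3]
width: 64.2
grasp_force: 0.0
```

play_rows --targets '[[[0.048,0.09,0],[0,0,0]],[[0.048,0.09,0],[0,0,0]],[[0.048,0.09,0],[0,0,0]],[[0.048,0.09,0],[0,0,0]]]'

```text
t: 1.95
tcp_pos: [568.5, -90.8, 231.6]
tool_rot: [[0.001, 1.0, -0.0], [1.0, -0.001, -0.0], [-0.0, -0.0, -1.0]]
wrist_force: [0.3, 0.2, 0.3]
width: 64.2
grasp_force: 0.0
```

Run:
```python
from h import *
s=state();im=get_image("wrist");cv2.imwrite("pics/w1.png",im[:,:,::-1]);print(s["tcp_pos"].round(1),s["tool_rot"].round(3).tolist())
for c in COL:
    for b in blobs(cmask(im,c)>0,150):
        print(c,b[0],b[1],b[2],plane("wrist",[b[1]],149 if c in("red","blue","yellow") else 73,s).round(1)[0])
```

```text
[568.5 -90.8 231.6] [[0.001, 1.0, -0.0], [1.0, -0.001, -0.0], [-0.0, -0.0, -1.0]]
red 1983 [313.3  80.1] [289  53  49  55] [561.6  15.6 149. ]
blue 1574 [318.9 165.9] [297 144  44  45] [564.7 -33.8 149. ]
yellow 485 [474.1  89. ] [462  74  27  29] [656.9  10.5 149. ]
yellow 1156 [479.5 152.6] [454 139  52  29] [664.5 -25.9 149. ]
yellow 233 [325.2 210.6] [308 205  37  16] [568.7 -62.2 149. ]
yellow 1484 [327.2 241.8] [305 219  45  45] [570.  -83.2 149. ]
green 3338 [100.5 131.4] [ 70  84  60 100] [385.8 -10.   73. ]
green 366 [373.7 180.4] [363 170  22  22] [610.3 -49.1  73. ]
orange 476 [372.   90.1] [361  77  23  27] [606.2  21.8  73. ]
orange 385 [195.3 106.8] [184  96  28  23] [464.5   9.2  73. ]
```

View pics/w1.png

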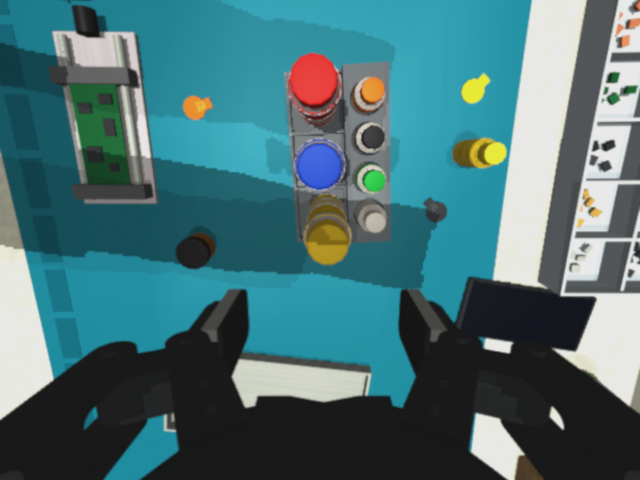

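The wrist view shows the yellow can at (327,242) directly ahead of the open fingers, with green at (374,180). It agrees with the other two views to within about 4 mm.

play_rows --targets '[[[0.01,0.004,0],[0,0,0]],[[0.01,0.004,0.12],[0,0,0]],[[0.01,0.004,0.2],[0,0,0]],[[0.01,0.004,0.26],[0,0,0]],[[0.01,0.004,0.289],[0,0,0]],[[0.01,0.004,0.289],[0,0,0]],[[0.01,0.004,0.289],[0,0,0]]]' --jaw 0.75 --grip_force 35

```text
t: 2.88
tcp_pos: [572.8, -85.0, 88.4]
tool_rot: [[-0.001, 1.0, 0.003], [1.0, 0.001, -0.0], [-0.0, 0.003, -1.0]]
wrist_force: [0.3, -0.2, 0.1]
width: 63.9
grasp_force: 0.0
```

play_rows --targets '[[[0,0,0],[0,0,0]],[[0,0,0],[0,0,0]],[[0,0,0],[0,0,0]],[[0,0,0],[0,0,0]]]' --jaw 0.3

```text
t: 3.38
tcp_pos: [572.1, -84.9, 88.1]
tool_rot: [[-0.001, 1.0, 0.002], [1.0, 0.001, -0.0], [-0.0, 0.002, -1.0]]
wrist_force: [-1.6, 0.2, 7.2]
width: 34.6
grasp_force: 34.5
```

play_rows --targets '[[[0,0,-0.06],[0,0,0]],[[0,0,-0.14],[0,0,0]],[[-0.06,-0.04,-0.16],[0,0,0]],[[-0.15,-0.1,-0.16],[0,0,0]],[[-0.25,-0.17,-0.16],[0,0,0]],[[-0.35,-0.24,-0.16],[0,0,0]],[[-0.42,-0.285,-0.16],[0,0,0]],[[-0.449,-0.306,-0.16],[0,0,0]],[[-0.449,-0.306,-0.16],[0,0,0]],[[-0.449,-0.306,-0.16],[0,0,0]]]'

```text
t: 4.62
tcp_pos: [419.3, -308.5, 166.7]
tool_rot: [[-0.002, 1.0, 0.0], [1.0, 0.002, 0.001], [0.001, 0.0, -1.0]]
wrist_force: [1.1, 0.4, -1.3]
width: 34.3
grasp_force: 35.3
```

play_rows --targets '[[[0,0,0.05],[0,0,0]],[[0,0,0.11],[0,0,0]],[[0,0,0.145],[0,0,0]],[[0,0,0.155],[0,0,0]],[[0,0,0.158],[0,0,0]],[[0,0,0.158],[0,0,0]]]'

```text
t: 5.38
tcp_pos: [419.5, -309.5, 88.6]
tool_rot: [[-0.001, 1.0, 0.001], [1.0, 0.001, -0.001], [-0.001, 0.001, -1.0]]
wrist_force: [0.7, -0.3, -1.5]
width: 33.8
grasp_force: 35.3
```

Run:
```python
from h import *
s=state();print(s["tcp_pos"],s["wrist_force"],s["joints"].round(0))
im=get_image("side");cv2.imwrite("pics/s1.png",im[180:,100:440,::-1])
```

```text
[ 419.51490165 -309.46141961   88.60571539] [ 0.6578498  -0.30376783 -1.48303507] [-36.  22. -10.  57.   0.  54.]
```

View pics/s1.png

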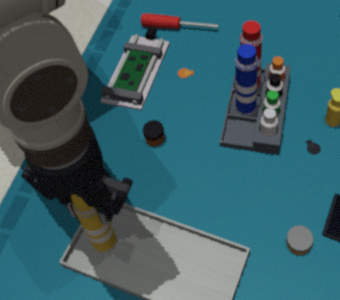

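The side view shows the yellow can held upright over the near end of the tray, with nothing else disturbed. I'll lower it until it touches, then release.

play_rows --targets '[[[0,0,0.002],[0,0,0]],[[0,0,0.004],[0,0,0]],[[0,0,0.004],[0,0,0]]]'

```text
t: 5.8
tcp_pos: [419.1, -309.9, 87.1]
tool_rot: [[-0.0, 1.0, 0.002], [1.0, 0.0, -0.001], [-0.001, 0.002, -1.0]]
wrist_force: [-1.3, 1.1, 5.2]
width: 34.3
grasp_force: 36.0
```

play_rows --targets '[[[0,0,0],[0,0,0]],[[0,0,0],[0,0,0]],[[0,0,0],[0,0,0]]]' --jaw 0.7

```text
t: 6.18
tcp_pos: [418.6, -309.4, 85.7]
tool_rot: [[-0.001, 1.0, -0.0], [1.0, 0.001, 0.0], [0.0, -0.0, -1.0]]
wrist_force: [-0.4, 0.6, 0.5]
width: 60.0
grasp_force: 0.0
```

play_rows --targets '[[[0,0,-0.12],[0,0,0]],[[0,0,-0.24],[0,0,0]],[[0.03,0.015,-0.26],[0,0,0]],[[0.13,0.07,-0.26],[0,0,0]],[[0.23,0.12,-0.26],[0,0,0]],[[0.33,0.175,-0.26],[0,0,0]],[[0.43,0.23,-0.26],[0,0,0]],[[0.52,0.275,-0.26],[0,0,0]],[[0.549,0.293,-0.26],[0,0,0]],[[0.549,0.293,-0.26],[0,0,0]]]'

```text
t: 7.42
tcp_pos: [564.8, -33.9, 214.7]
tool_rot: [[-0.003, 1.0, -0.002], [1.0, 0.003, -0.0], [-0.0, -0.002, -1.0]]
wrist_force: [-0.6, -0.3, -0.4]
width: 60.0
grasp_force: 0.0
```

play_rows --targets '[[[0,0,0],[0,0,0]],[[0,0,0],[0,0,0]]]'

```text
t: 7.68
tcp_pos: [564.5, -36.3, 215.9]
tool_rot: [[0.002, 1.0, -0.0], [1.0, -0.002, -0.0], [-0.0, -0.0, -1.0]]
wrist_force: [0.0, 0.2, -0.2]
width: 59.5
grasp_force: 0.0
```

play_rows --targets '[[[0.002,0.001,0.1],[0,0,0]],[[0.002,0.001,0.18],[0,0,0]],[[0.002,0.001,0.24],[0,0,0]],[[0.002,0.001,0.256],[0,0,0]],[[0.002,0.001,0.256],[0,0,0]],[[0.002,0.001,0.256],[0,0,0]]]'

```text
t: 8.43
tcp_pos: [566.8, -34.2, 89.6]
tool_rot: [[-0.0, 1.0, 0.003], [1.0, 0.0, -0.0], [-0.0, 0.003, -1.0]]
wrist_force: [0.9, 0.2, -0.8]
width: 59.8
grasp_force: 0.0
```

play_rows --targets '[[[0,0,0],[0,0,0]],[[0,0,0],[0,0,0]],[[0,0,0],[0,0,0]],[[0,0,0],[0,0,0]]]' --jaw 0.3

```text
t: 8.93
tcp_pos: [566.3, -33.8, 89.1]
tool_rot: [[-0.001, 1.0, 0.002], [1.0, 0.001, -0.0], [-0.0, 0.002, -1.0]]
wrist_force: [-0.0, 0.5, 6.0]
width: 34.2
grasp_force: 34.6
```

play_rows --targets '[[[0,0,-0.06],[0,0,0]],[[0,0,-0.14],[0,0,0]],[[-0.06,-0.015,-0.16],[0,0,0]],[[-0.17,-0.04,-0.16],[0,0,0]],[[-0.28,-0.066,-0.16],[0,0,0]],[[-0.39,-0.093,-0.16],[0,0,0]],[[-0.49,-0.116,-0.16],[0,0,0]],[[-0.55,-0.13,-0.16],[0,0,0]],[[-0.571,-0.136,-0.16],[0,0,0]],[[-0.571,-0.136,-0.16],[0,0,0]]]'

```text
t: 10.18
tcp_pos: [497.5, -319.2, 167.4]
tool_rot: [[0.0, 1.0, -0.0], [1.0, -0.0, 0.001], [0.001, -0.0, -1.0]]
wrist_force: [-1.1, 0.4, -0.5]
width: 34.3
grasp_force: 35.1
```

play_rows --targets '[[[0,0,0.04],[0,0,0]],[[0,0,0.1],[0,0,0]],[[0,0,0.14],[0,0,0]],[[0,0,0.155],[0,0,0]],[[0,0,0.159],[0,0,0]],[[0,0,0.162],[0,0,0]],[[0,0,0.163],[0,0,0]],[[0,0,0.163],[0,0,0]]]'

```text
t: 11.18
tcp_pos: [498.4, -319.4, 88.2]
tool_rot: [[-0.001, 1.0, 0.002], [1.0, 0.001, -0.001], [-0.001, 0.002, -1.0]]
wrist_force: [-1.4, 2.1, 5.1]
width: 33.9
grasp_force: 35.8
```

Contact (wrist z force +5). I'll release, rise and go to the red can (562.3, 14.8).

play_rows --targets '[[[0,0,0],[0,0,0]],[[0,0,0],[0,0,0]],[[0,0,0],[0,0,0]],[[0,0,-0.12],[0,0,0]],[[0,0,-0.24],[0,0,0]],[[0,0,-0.26],[0,0,0]]]' --jaw 0.7

```text
t: 11.92
tcp_pos: [500.1, -321.0, 221.9]
tool_rot: [[-0.0, 1.0, 0.009], [1.0, 0.001, -0.006], [-0.006, 0.009, -1.0]]
wrist_force: [0.8, -1.0, -0.3]
width: 59.7
grasp_force: 0.0
```

play_rows --targets '[[[0.12,0.023,0],[0,0,0]],[[0.24,0.046,0],[0,0,0]],[[0.36,0.069,0],[0,0,0]],[[0.48,0.092,0],[0,0,0]],[[0.59,0.113,0],[0,0,0]],[[0.65,0.125,0],[0,0,0]],[[0.669,0.128,0],[0,0,0]],[[0.669,0.128,0],[0,0,0]],[[0.669,0.128,0],[0,0,0]],[[0.669,0.128,0],[0,0,0]]]'

```text
t: 13.18
tcp_pos: [561.4, 13.8, 216.3]
tool_rot: [[0.002, 1.0, -0.0], [1.0, -0.002, -0.0], [-0.0, -0.0, -1.0]]
wrist_force: [-0.0, -0.4, 0.8]
width: 59.8
grasp_force: 0.0
```

play_rows --targets '[[[0.002,0.002,0.1],[0,0,0]],[[0.002,0.002,0.18],[0,0,0]],[[0.002,0.002,0.24],[0,0,0]],[[0.002,0.002,0.256],[0,0,0]],[[0.002,0.002,0.256],[0,0,0]],[[0.002,0.002,0.256],[0,0,0]]]'

```text
t: 13.92
tcp_pos: [563.8, 16.0, 90.0]
tool_rot: [[-0.0, 1.0, 0.003], [1.0, 0.0, 0.0], [0.0, 0.003, -1.0]]
wrist_force: [0.2, -0.8, 0.1]
width: 59.9
grasp_force: 0.0
```

play_rows --targets '[[[0,0,0],[0,0,0]],[[0,0,0],[0,0,0]],[[0,0,0],[0,0,0]],[[0,0,0],[0,0,0]]]' --jaw 0.3

```text
t: 14.42
tcp_pos: [563.2, 16.2, 89.7]
tool_rot: [[-0.001, 1.0, 0.002], [1.0, 0.001, -0.0], [-0.0, 0.002, -1.0]]
wrist_force: [-0.4, 0.5, 4.5]
width: 34.2
grasp_force: 34.5
```

play_rows --targets '[[[0,0,-0.06],[0,0,0]],[[0,0,-0.14],[0,0,0]],[[-0.08,0.004,-0.16],[0,0,0]],[[-0.2,0.008,-0.16],[0,0,0]],[[-0.32,0.013,-0.16],[0,0,0]],[[-0.44,0.018,-0.16],[0,0,0]],[[-0.56,0.023,-0.16],[0,0,0]],[[-0.65,0.028,-0.16],[0,0,0]],[[-0.691,0.029,-0.16],[0,0,0]],[[-0.691,0.029,-0.16],[0,0,0]]]'

```text
t: 15.68
tcp_pos: [576.5, -330.9, 167.2]
tool_rot: [[0.002, 1.0, -0.001], [1.0, -0.002, 0.001], [0.001, -0.001, -1.0]]
wrist_force: [0.7, 0.5, -1.1]
width: 34.0
grasp_force: 35.3
```

play_rows --targets '[[[0,0,0.04],[0,0,0]],[[0,0,0.1],[0,0,0]],[[0,0,0.14],[0,0,0]],[[0,0,0.155],[0,0,0]],[[0,0,0.159],[0,0,0]],[[0,0,0.162],[0,0,0]],[[0,0,0.163],[0,0,0]],[[0,0,0.163],[0,0,0]]]'

```text
t: 16.68
tcp_pos: [577.8, -329.4, 88.7]
tool_rot: [[-0.001, 1.0, 0.002], [1.0, 0.001, -0.001], [-0.001, 0.002, -1.0]]
wrist_force: [-1.0, 1.4, 6.1]
width: 34.3
grasp_force: 35.9
```

play_rows --targets '[[[0,0,0],[0,0,0]],[[0,0,0],[0,0,0]],[[0,0,0],[0,0,0]],[[0,0,-0.12],[0,0,0]],[[0,0,-0.2],[0,0,0]],[[0,0,-0.22],[0,0,0]],[[0,0,-0.22],[0,0,0]]]' --jaw 0.7

```text
t: 17.55
tcp_pos: [577.4, -329.4, 196.9]
tool_rot: [[-0.001, 1.0, 0.001], [1.0, 0.001, -0.0], [-0.0, 0.001, -1.0]]
wrist_force: [-0.3, -0.4, 0.0]
width: 60.0
grasp_force: 0.0
```

play_rows --targets '[[[0.12,0.013,0],[0,0,0]],[[0.24,0.026,0],[0,0,0]],[[0.36,0.04,0],[0,0,0]],[[0.48,0.055,0],[0,0,0]],[[0.54,0.065,0],[0,0,0]],[[0.557,0.067,0],[0,0,0]],[[0.557,0.067,0],[0,0,0]],[[0.557,0.067,0],[0,0,0]],[[0.557,0.067,0],[0,0,0]]]'

```text
t: 18.68
tcp_pos: [610.3, -52.3, 196.6]
tool_rot: [[0.002, 1.0, -0.0], [1.0, -0.002, -0.0], [-0.0, -0.0, -1.0]]
wrist_force: [-0.4, 0.3, -0.0]
width: 59.9
grasp_force: 0.0
```

Run:
```python
from h import *
s=state();im=get_image("wrist");cv2.imwrite("pics/w2.png",im[:,:,::-1]);print(s["tcp_pos"].round(1))
for c in("green","orange"):
    for b in blobs(cmask(im,c)>0,250): print(c,b[0],b[1],b[2],plane("wrist",[b[1]],73,s).round(1)[0])
t=get_image("top");cv2.imwrite("pics/t2.png",t[190:360,180:520,::-1])
for c in("red","blue","yellow"):
    for b in blobs(cmask(t,c)>0,60): print(c,b[0],b[1],b[2],plane("top",[b[1]],148).round(1)[0])
```

```text
[610.3 -52.3 196.6]
green 2240 [ 30.6 154.8] [  0 126  61  63] [395.8  10.3  73. ]
green 440 [325.3 233.2] [315 221  22  25] [610.8 -48.5  73. ]
orange 498 [319.7 138.7] [308 126  24  26] [606.7  22.3  73. ]
orange 403 [140.1 147.2] [128 136  31  24] [475.4  16.1  73. ]
red 155 [487.3 230.5] [481 224  14  14] [ 576.5 -331.4  148. ]
red 375 [264.5 332.8] [259 316  13  35] [370.4 108.  148. ]
blue 164 [482.6 270.2] [476 263  14  15] [ 497.1 -320.8  148. ]
yellow 80 [308.4 173.6] [303 169  11  11] [685.6  26.9 148. ]
yellow 80 [123.1 302.3] [119 296   9  12] [424.5 390.6 148. ]
yellow 180 [478.2 309.9] [469 302  17  17] [ 418.6 -311.4  148. ]
```

View pics/w2.png

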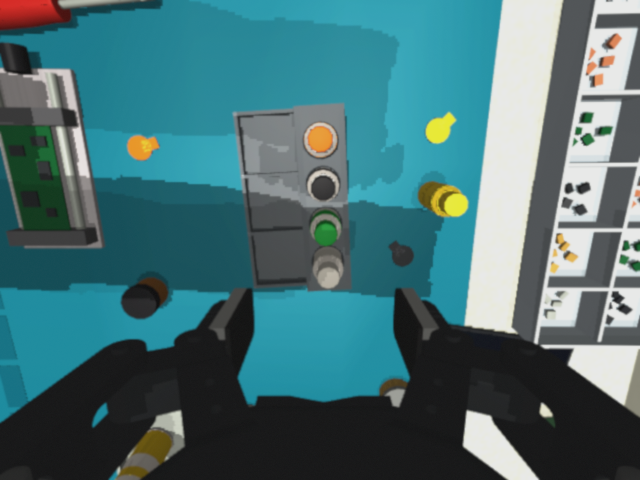

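View pics/t2.png

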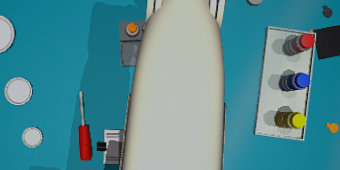

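The wrist view shows green at (325,233) and white at (328,272), with the compartments empty. The top view shows the three cans standing on the tray. Next I descend on the green bottle.

play_rows --targets '[[[0,0,0.1],[0,0,0]],[[0,0,0.2],[0,0,0]],[[0,0,0.27],[0,0,0]],[[0,0,0.305],[0,0,0]],[[0,0,0.32],[0,0,0]],[[0,0,0.326],[0,0,0]],[[0,0,0.326],[0,0,0]],[[0,0,0.326],[0,0,0]]]' --jaw 0.6 --grip_force 20

```text
t: 19.77
tcp_pos: [611.4, -50.8, 35.1]
tool_rot: [[-0.001, 1.0, 0.002], [1.0, 0.001, -0.0], [-0.0, 0.002, -1.0]]
wrist_force: [0.6, 0.1, 0.3]
width: 51.1
grasp_force: 0.0
```

play_rows --targets '[[[0.001,0.001,0.002],[0,0,0]],[[0.001,0.001,0.002],[0,0,0]],[[0.001,0.001,0.002],[0,0,0]],[[0.001,0.001,0.002],[0,0,0]],[[0.001,0.001,0.002],[0,0,0]],[[0.001,0.001,0.002],[0,0,0]]]' --jaw 0.2

```text
t: 20.52
tcp_pos: [611.5, -50.3, 33.3]
tool_rot: [[-0.001, 1.0, 0.001], [1.0, 0.001, 0.0], [0.0, 0.001, -1.0]]
wrist_force: [1.3, 0.6, 4.5]
width: 25.0
grasp_force: 21.2
```

play_rows --targets '[[[0,0,-0.03],[0,0,0]],[[0,0,-0.08],[0,0,0]],[[0,0,-0.15],[0,0,0]],[[0,0,-0.18],[0,0,0]],[[0,0,-0.18],[0,0,0]]]'

```text
t: 21.15
tcp_pos: [611.6, -50.4, 124.0]
tool_rot: [[-0.001, 1.0, 0.002], [1.0, 0.001, -0.0], [-0.0, 0.002, -1.0]]
wrist_force: [0.8, -0.1, 0.0]
width: 24.5
grasp_force: 20.9
```

play_rows --targets '[[[0.06,-0.026,0],[0,0,0]],[[0.16,-0.068,0],[0,0,0]],[[0.27,-0.115,0],[0,0,0]],[[0.38,-0.162,0],[0,0,0]],[[0.48,-0.205,0],[0,0,0]],[[0.57,-0.243,0],[0,0,0]],[[0.62,-0.264,0],[0,0,0]],[[0.642,-0.274,0],[0,0,0]],[[0.642,-0.274,0],[0,0,0]],[[0.642,-0.274,0],[0,0,0]]]'

```text
t: 22.4
tcp_pos: [474.1, 269.5, 122.3]
tool_rot: [[0.001, 1.0, -0.001], [1.0, -0.001, -0.001], [-0.001, -0.001, -1.0]]
wrist_force: [-0.2, 0.1, -0.3]
width: 25.2
grasp_force: 20.9
```

Run:
```python
from h import *
s=state();im=get_image("wrist");cv2.imwrite("pics/w3.png",im[:,:,::-1]);print(s["tcp_pos"].round(1),s["width"])
```

```text
[474.1 269.5 122.3] 25.151324603115235
```

View pics/w3.png

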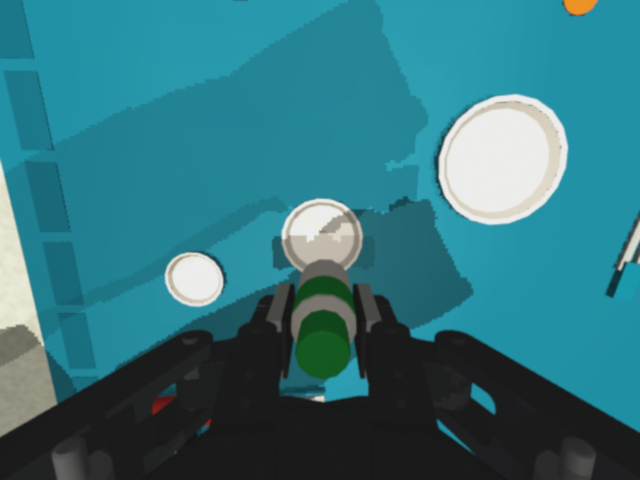

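The wrist view shows the green bottle held upright, with the middle dish straight beneath it at (322,237). Lowering it now.

play_rows --targets '[[[0.001,0,0.06],[0,0,0]],[[0.001,0,0.13],[0,0,0]],[[0.001,0,0.16],[0,0,0]],[[0.001,0,0.172],[0,0,0]],[[0.001,0,0.177],[0,0,0]],[[0.001,0,0.179],[0,0,0]],[[0.001,0,0.181],[0,0,0]],[[0.001,0,0.181],[0,0,0]]]'

```text
t: 23.45
tcp_pos: [474.1, 271.4, 32.7]
tool_rot: [[-0.001, 1.0, 0.001], [1.0, 0.001, 0.0], [0.0, 0.001, -1.0]]
wrist_force: [0.9, -0.2, -0.4]
width: 25.1
grasp_force: 20.9
```

play_rows --targets '[[[0,0,0.001],[0,0,0]],[[0,0,0.002],[0,0,0]],[[0,0,0.002],[0,0,0]]]'

```text
t: 23.82
tcp_pos: [474.2, 271.4, 32.2]
tool_rot: [[-0.001, 1.0, 0.001], [1.0, 0.001, 0.001], [0.001, 0.001, -1.0]]
wrist_force: [-1.3, -0.4, 6.0]
width: 24.9
grasp_force: 21.4
```

play_rows --targets '[[[0,0,0],[0,0,0]],[[0,0,0],[0,0,0]],[[0,0,0],[0,0,0]]]' --jaw 0.6

```text
t: 24.2
tcp_pos: [473.7, 271.1, 31.1]
tool_rot: [[-0.001, 1.0, -0.0], [1.0, 0.001, -0.0], [-0.0, -0.0, -1.0]]
wrist_force: [0.5, -0.8, 1.3]
width: 51.4
grasp_force: 0.0
```

play_rows --targets '[[[0,0,-0.06],[0,0,0]],[[0,0,-0.18],[0,0,0]],[[0,0,-0.3],[0,0,0]],[[0,0,-0.36],[0,0,0]],[[0,0,-0.36],[0,0,0]],[[0,0,-0.36],[0,0,0]]]'

```text
t: 24.95
tcp_pos: [473.2, 270.8, 210.1]
tool_rot: [[-0.001, 1.0, -0.002], [1.0, 0.001, -0.001], [-0.001, -0.002, -1.0]]
wrist_force: [0.3, 0.6, -1.0]
width: 50.9
grasp_force: 0.0
```

Run:
```python
from h import *
s=state();print(s["tcp_pos"].round(1))
im=get_image("wrist");a=get_image("side")
cv2.imwrite("pics/w4.png",np.hstack([cv2.resize(im[:,:,::-1],None,fx=.6,fy=.6),cv2.resize(a[:,:,::-1],None,fx=.6,fy=.6)])[:, :])
```

```text
[473.2 270.8 210.1]
```

View pics/w4.png

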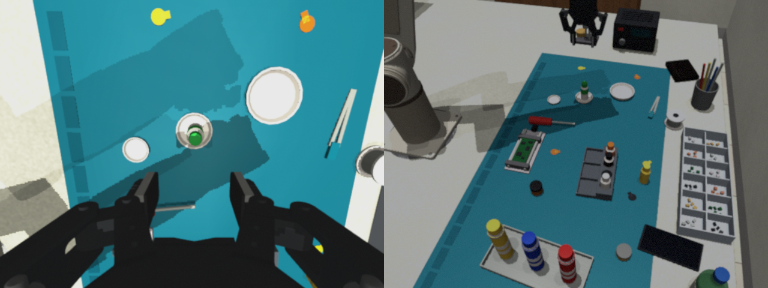

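The bottle stands in the dish, and the cans stand on the tray as yellow, blue, red. Now I return red, then blue, then yellow.

play_rows --targets '[[[-0.12,0.02,0],[0,0,0]],[[-0.24,0.04,0],[0,0,0]],[[-0.36,0.06,0],[0,0,0]],[[-0.48,0.08,0],[0,0,0]],[[-0.6,0.1,0],[0,0,0]],[[-0.72,0.12,0],[0,0,0]],[[-0.84,0.14,0],[0,0,0]],[[-0.92,0.155,0],[0,0,0]],[[-0.95,0.16,0],[0,0,0]],[[-0.95,0.16,0],[0,0,0]]]' --jaw 0.7 --grip_force 35

```text
t: 26.3
tcp_pos: [553.5, -204.0, 209.8]
tool_rot: [[0.001, 1.0, -0.002], [1.0, -0.001, 0.001], [0.001, -0.002, -1.0]]
wrist_force: [0.9, 0.4, 0.2]
width: 59.9
grasp_force: 0.0
```

play_rows --targets '[[[-0.1,0.02,0],[0,0,0]],[[-0.2,0.04,0],[0,0,0]],[[-0.25,0.05,0],[0,0,0]],[[-0.25,0.05,0],[0,0,0]],[[-0.25,0.05,0],[0,0,0]],[[-0.25,0.05,0],[0,0,0]]]'

```text
t: 27.05
tcp_pos: [579.4, -326.8, 211.6]
tool_rot: [[-0.003, 1.0, -0.0], [1.0, 0.003, 0.0], [0.0, -0.0, -1.0]]
wrist_force: [0.2, -0.3, 0.1]
width: 59.8
grasp_force: 0.0
```

play_rows --targets '[[[-0.005,-0.003,0.09],[0,0,0]],[[-0.005,-0.003,0.17],[0,0,0]],[[-0.005,-0.003,0.23],[0,0,0]],[[-0.005,-0.003,0.246],[0,0,0]],[[-0.005,-0.003,0.246],[0,0,0]],[[-0.005,-0.003,0.246],[0,0,0]]]'

```text
t: 27.8
tcp_pos: [578.9, -331.7, 90.4]
tool_rot: [[-0.001, 1.0, 0.003], [1.0, 0.001, -0.002], [-0.002, 0.003, -1.0]]
wrist_force: [0.5, 0.7, 0.7]
width: 59.7
grasp_force: 0.0
```

play_rows --targets '[[[0,0,0],[0,0,0]],[[0,0,0],[0,0,0]],[[0,0,0],[0,0,0]],[[0,0,0],[0,0,0]]]' --jaw 0.3

```text
t: 28.3
tcp_pos: [578.2, -331.8, 89.8]
tool_rot: [[-0.0, 1.0, 0.002], [1.0, 0.0, -0.001], [-0.001, 0.002, -1.0]]
wrist_force: [-2.1, -0.2, 6.0]
width: 33.9
grasp_force: 34.7
```

play_rows --targets '[[[0,0,-0.06],[0,0,0]],[[0,0,-0.14],[0,0,0]],[[0.06,-0.002,-0.16],[0,0,0]],[[0.17,-0.007,-0.16],[0,0,0]],[[0.29,-0.012,-0.16],[0,0,0]],[[0.41,-0.017,-0.16],[0,0,0]],[[0.53,-0.022,-0.16],[0,0,0]],[[0.63,-0.027,-0.16],[0,0,0]],[[0.68,-0.03,-0.16],[0,0,0]],[[0.691,-0.03,-0.16],[0,0,0]]]'

```text
t: 29.55
tcp_pos: [562.1, 15.9, 168.0]
tool_rot: [[-0.003, 1.0, -0.001], [1.0, 0.003, -0.0], [-0.0, -0.001, -1.0]]
wrist_force: [-0.2, 0.1, -0.7]
width: 34.3
grasp_force: 35.2
```

play_rows --targets '[[[0,0,0],[0,0,0]],[[0,0,0],[0,0,0]],[[0,0,0],[0,0,0]]]'

```text
t: 29.92
tcp_pos: [562.6, 13.0, 168.2]
tool_rot: [[0.001, 1.0, -0.0], [1.0, -0.001, -0.0], [-0.0, -0.0, -1.0]]
wrist_force: [0.1, -0.1, -0.3]
width: 34.4
grasp_force: 35.2
```

play_rows --targets '[[[0.002,0,0.04],[0,0,0]],[[0.002,0,0.09],[0,0,0]],[[0.002,0,0.13],[0,0,0]],[[0.002,0,0.147],[0,0,0]],[[0.002,0,0.152],[0,0,0]],[[0.002,0,0.155],[0,0,0]],[[0.002,0,0.157],[0,0,0]],[[0.002,0,0.157],[0,0,0]]]'

```text
t: 30.92
tcp_pos: [563.2, 15.2, 90.8]
tool_rot: [[-0.001, 1.0, 0.002], [1.0, 0.001, -0.0], [-0.0, 0.002, -1.0]]
wrist_force: [-0.8, -0.2, 2.1]
width: 34.3
grasp_force: 35.6
```

Contact on the floor. Release, rise, go to blue (498.4, -319.4).

play_rows --targets '[[[0,0,0],[0,0,0]],[[0,0,0],[0,0,0]],[[0,0,0],[0,0,0]],[[0,0,-0.1],[0,0,0]],[[0,0,-0.22],[0,0,0]],[[0,0,-0.25],[0,0,0]],[[0,0,-0.25],[0,0,0]]]' --jaw 0.7

```text
t: 31.8
tcp_pos: [563.2, 15.2, 215.9]
tool_rot: [[-0.001, 1.0, 0.003], [1.0, 0.001, 0.0], [0.0, 0.003, -1.0]]
wrist_force: [-1.3, 0.3, -0.4]
width: 60.1
grasp_force: 0.0
```

play_rows --targets '[[[-0.12,-0.023,0],[0,0,0]],[[-0.24,-0.046,0],[0,0,0]],[[-0.36,-0.07,0],[0,0,0]],[[-0.48,-0.093,0],[0,0,0]],[[-0.6,-0.117,0],[0,0,0]],[[-0.65,-0.127,0],[0,0,0]],[[-0.669,-0.13,0],[0,0,0]],[[-0.669,-0.13,0],[0,0,0]],[[-0.669,-0.13,0],[0,0,0]],[[-0.669,-0.13,0],[0,0,0]]]'

```text
t: 33.05
tcp_pos: [498.2, -318.0, 214.9]
tool_rot: [[-0.003, 1.0, 0.0], [1.0, 0.003, 0.0], [0.0, 0.0, -1.0]]
wrist_force: [0.1, 0.1, 0.2]
width: 59.6
grasp_force: 0.0
```

play_rows --targets '[[[0,0,0.09],[0,0,0]],[[0,0,0.17],[0,0,0]],[[0,0,0.23],[0,0,0]],[[0,0,0.253],[0,0,0]],[[0,0,0.253],[0,0,0]],[[0,0,0.253],[0,0,0]]]'

```text
t: 33.8
tcp_pos: [498.9, -319.8, 90.0]
tool_rot: [[-0.001, 1.0, 0.003], [1.0, 0.001, -0.002], [-0.002, 0.003, -1.0]]
wrist_force: [0.6, -1.0, 0.8]
width: 59.6
grasp_force: 0.0
```

play_rows --targets '[[[0,0,0],[0,0,0]],[[0,0,0],[0,0,0]],[[0,0,0],[0,0,0]],[[0,0,0],[0,0,0]]]' --jaw 0.3

```text
t: 34.3
tcp_pos: [498.4, -319.9, 89.8]
tool_rot: [[-0.0, 1.0, 0.002], [1.0, 0.0, -0.001], [-0.001, 0.002, -1.0]]
wrist_force: [-1.8, -0.6, 6.2]
width: 34.5
grasp_force: 35.1
```

play_rows --targets '[[[0,0,-0.06],[0,0,0]],[[0,0,-0.14],[0,0,0]],[[0.06,0.015,-0.16],[0,0,0]],[[0.17,0.04,-0.16],[0,0,0]],[[0.28,0.066,-0.16],[0,0,0]],[[0.39,0.093,-0.16],[0,0,0]],[[0.49,0.116,-0.16],[0,0,0]],[[0.55,0.13,-0.16],[0,0,0]],[[0.571,0.136,-0.16],[0,0,0]],[[0.571,0.136,-0.16],[0,0,0]]]'

```text
t: 35.55
tcp_pos: [565.4, -33.8, 168.0]
tool_rot: [[-0.001, 1.0, -0.001], [1.0, 0.001, -0.0], [-0.0, -0.001, -1.0]]
wrist_force: [0.2, -1.0, -1.7]
width: 34.2
grasp_force: 35.1
```

play_rows --targets '[[[0,0,0],[0,0,0]],[[0,0,0],[0,0,0]]]'

```text
t: 35.8
tcp_pos: [565.3, -35.1, 168.3]
tool_rot: [[0.001, 1.0, -0.0], [1.0, -0.001, -0.0], [-0.0, -0.0, -1.0]]
wrist_force: [0.2, -0.3, -0.4]
width: 34.1
grasp_force: 35.1
```

play_rows --targets '[[[0,0,0.04],[0,0,0]],[[0,0,0.09],[0,0,0]],[[0,0,0.13],[0,0,0]],[[0,0,0.147],[0,0,0]],[[0,0,0.152],[0,0,0]],[[0,0,0.155],[0,0,0]],[[0,0,0.157],[0,0,0]],[[0,0,0.157],[0,0,0]]]'

```text
t: 36.8
tcp_pos: [566.2, -33.8, 90.8]
tool_rot: [[-0.001, 1.0, 0.002], [1.0, 0.001, -0.0], [-0.0, 0.002, -1.0]]
wrist_force: [-0.4, -1.2, 2.4]
width: 34.5
grasp_force: 35.3
```

play_rows --targets '[[[0,0,0],[0,0,0]],[[0,0,0],[0,0,0]],[[0,0,0],[0,0,0]],[[0,0,-0.1],[0,0,0]],[[0,0,-0.22],[0,0,0]],[[0,0,-0.25],[0,0,0]],[[0,0,-0.25],[0,0,0]]]' --jaw 0.7

```text
t: 37.67
tcp_pos: [566.3, -33.8, 216.0]
tool_rot: [[-0.001, 1.0, 0.003], [1.0, 0.001, -0.0], [-0.0, 0.003, -1.0]]
wrist_force: [0.1, 0.4, -0.0]
width: 59.8
grasp_force: 0.0
```

play_rows --targets '[[[-0.1,-0.053,0],[0,0,0]],[[-0.2,-0.107,0],[0,0,0]],[[-0.3,-0.16,0],[0,0,0]],[[-0.4,-0.213,0],[0,0,0]],[[-0.5,-0.267,0],[0,0,0]],[[-0.54,-0.29,0],[0,0,0]],[[-0.55,-0.294,0],[0,0,0]],[[-0.55,-0.294,0],[0,0,0]],[[-0.55,-0.294,0],[0,0,0]],[[-0.55,-0.294,0],[0,0,0]]]'

```text
t: 38.92
tcp_pos: [419.3, -307.9, 214.7]
tool_rot: [[-0.003, 1.0, -0.0], [1.0, 0.003, 0.0], [0.0, -0.0, -1.0]]
wrist_force: [-0.9, -0.1, 0.5]
width: 59.9
grasp_force: 0.0
```

play_rows --targets '[[[0,0,0.09],[0,0,0]],[[0,0,0.17],[0,0,0]],[[0,0,0.23],[0,0,0]],[[0,0,0.253],[0,0,0]],[[0,0,0.253],[0,0,0]],[[0,0,0.253],[0,0,0]]]'

```text
t: 39.67
tcp_pos: [419.8, -309.5, 89.8]
tool_rot: [[-0.001, 1.0, 0.002], [1.0, 0.001, -0.002], [-0.002, 0.002, -1.0]]
wrist_force: [0.0, -0.2, -0.0]
width: 59.9
grasp_force: 0.0
```

play_rows --targets '[[[0,0,0],[0,0,0]],[[0,0,0],[0,0,0]],[[0,0,0],[0,0,0]],[[0,0,0],[0,0,0]]]' --jaw 0.3

```text
t: 40.17
tcp_pos: [419.2, -309.5, 89.6]
tool_rot: [[-0.0, 1.0, 0.002], [1.0, 0.0, -0.002], [-0.002, 0.002, -1.0]]
wrist_force: [-0.7, 0.2, 5.8]
width: 34.1
grasp_force: 34.5
```

play_rows --targets '[[[0,0,-0.06],[0,0,0]],[[0,0,-0.14],[0,0,0]],[[0.05,0.034,-0.16],[0,0,0]],[[0.14,0.095,-0.16],[0,0,0]],[[0.24,0.164,-0.16],[0,0,0]],[[0.34,0.232,-0.16],[0,0,0]],[[0.42,0.286,-0.16],[0,0,0]],[[0.449,0.306,-0.16],[0,0,0]],[[0.449,0.306,-0.16],[0,0,0]],[[0.449,0.306,-0.16],[0,0,0]]]'

```text
t: 41.42
tcp_pos: [570.7, -85.5, 168.1]
tool_rot: [[0.001, 1.0, -0.001], [1.0, -0.001, -0.0], [-0.0, -0.001, -1.0]]
wrist_force: [-0.2, -0.3, -0.5]
width: 34.2
grasp_force: 35.2
```

play_rows --targets '[[[0,0,0.04],[0,0,0]],[[0,0,0.09],[0,0,0]],[[0,0,0.13],[0,0,0]],[[0,0,0.147],[0,0,0]],[[0,0,0.152],[0,0,0]],[[0,0,0.155],[0,0,0]],[[0,0,0.157],[0,0,0]],[[0,0,0.157],[0,0,0]]]'

```text
t: 42.42
tcp_pos: [572.1, -84.4, 90.7]
tool_rot: [[-0.001, 1.0, 0.002], [1.0, 0.001, -0.0], [-0.0, 0.002, -1.0]]
wrist_force: [0.4, -0.2, 0.6]
width: 34.4
grasp_force: 35.4
```

Near contact. Half a millimetre more, then release, rise and retreat to the right.

play_rows --targets '[[[0,0,0.001],[0,0,0]],[[0,0,0.002],[0,0,0]],[[0,0,0.002],[0,0,0]]]'

```text
t: 42.8
tcp_pos: [572.2, -84.4, 90.6]
tool_rot: [[-0.001, 1.0, 0.002], [1.0, 0.001, -0.001], [-0.001, 0.002, -1.0]]
wrist_force: [-3.3, 0.5, 6.8]
width: 34.2
grasp_force: 36.2
```

play_rows --targets '[[[0,0,0],[0,0,0]],[[0,0,0],[0,0,0]],[[0,0,0],[0,0,0]],[[0,0,-0.1],[0,0,0]],[[0,0,-0.22],[0,0,0]],[[0,0,-0.28],[0,0,0]],[[0,0,-0.28],[0,0,0]]]' --jaw 0.7

```text
t: 43.68
tcp_pos: [573.4, -84.5, 232.1]
tool_rot: [[-0.001, 1.0, 0.007], [1.0, 0.001, -0.001], [-0.001, 0.007, -1.0]]
wrist_force: [-0.1, -0.4, -0.2]
width: 59.9
grasp_force: 0.0
```

play_rows --targets '[[[-0.12,-0.07,0],[0,0,0]],[[-0.24,-0.15,0],[0,0,0]],[[-0.36,-0.23,0],[0,0,0]],[[-0.48,-0.3,0],[0,0,0]],[[-0.55,-0.34,0],[0,0,0]],[[-0.6,-0.4,0],[0,0,0]],[[-0.6,-0.4,0],[0,0,0]],[[-0.6,-0.4,0],[0,0,0]],[[-0.6,-0.4,0],[0,0,0]]]'

```text
t: 44.8
tcp_pos: [372.4, -383.3, 228.2]
tool_rot: [[-0.003, 1.0, -0.001], [1.0, 0.003, 0.001], [0.001, -0.001, -1.0]]
wrist_force: [-0.1, -1.1, 0.1]
width: 59.9
grasp_force: 0.0
```

Run:
```python
from h import *
a=get_image("top");b=get_image("side");print(state()["tcp_pos"].round(1))
for c in("red","blue","yellow","green"):
    for q in blobs(cmask(a,c)>0,60): print(c,q[0],q[1])
A=cv2.resize(a[195:305,185:385],None,fx=2,fy=2);B=b[60:340,260:430]
o=np.zeros((280,570,3),np.uint8);o[:220,:400]=A;o[:,400:]=B
cv2.imwrite("pics/f.png",o[:,:,::-1])
```

```text
[ 372.6 -383.4  228.6]
red 171 [313.5 235.3]
red 368 [264.4 332.7]
blue 168 [339.5 233.9]
yellow 113 [335.6 171.5]
yellow 80 [308.4 173.6]
yellow 186 [365.7 231.7]
yellow 80 [123.1 302.3]
green 63 [192.2 279.1]
green 664 [327.1 337.4]
```

View pics/f.png

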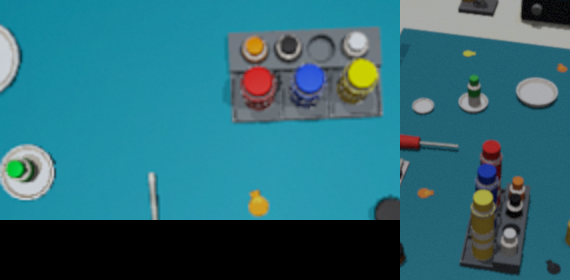

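The final view shows each can cap within 1 px of where it started. The three other bottles are in their holes, and the green-capped bottle stands in the middle dish.

```bash
python3 -c "
from rig import *
print(sign_off())"
```

```text
the job is handed in; nothing more can be done
None
```

The job is handed in: the flux bottle stands in the middle-sized white dish, all three cans are back in their own compartments, and the other three bottles are still in their holes; the hand-in gave no verdict, so this rests on the final camera check.

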